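# Lock the cover and refit the selector knobs of a switch unit

## Robot

A 7-joint arm with a two-finger parallel gripper is mounted at the origin on the work surface. World frame = base frame: x ahead of the robot, y to its left, z up, the work surface at z = 0. Lengths are in m, angles in rad, forces in N, time in s.
With the tool pointing down it reaches from about 0.4 to 0.85 m from the base axis. Payload 4.5 kg.
Tool frame: the origin (TCP) lies midway between the tips of the shut fingers; the grasp point (between the pads) lies 19 mm behind it; z points along the fingers, y is the line along which they close (so a half turn about z gives the same grasp; the last joint's range is limited). The gripper opens to 88 mm and grips with 3 to 60 N. Pads are 18 mm wide; open, the fingers measure 123 mm over their backs; the gripper's body (75 mm by 187 mm) begins 45 mm behind the grasp point.
Start: joints at [-1.279, 0.689, -0.195, 1.565, 0.157, 0.902, -0.215], TCP at [0.159, 0.604, 0.239] pointing down, gripper open.
Joint ranges: [-3.01, 3.01], [-0.46, 2.08], [-1.47, 1.51], [0.13, 2.56], [-1, 4.14], [0.04, 2.09], [-2.66, 2.66]. Speed limits (rad/s): [2.57, 2.57, 3.14, 3.14, 3.14, 3.14, 3.14].

## Interface

Orientations are given as a unit quaternion [x, y, z, w].
In Python, from plant import r, eyes, finish_job gives the robot as it stands. The module is installed in compiled form; this text tells all that it offers.
- The arm moves only by the tool move_arm, never from a script. Its argument "motion" is a list of rows, each a list of 7 numbers: the shift along the tool's x, y, z in mm, then the turn, a rotation vector about the tool's x, y, z in degrees, then the closure, from 0 (fully open) to 1 (shut). A call has 1 to 5 rows; each row is the pose to reach, as a shift and turn from the pose commanded when the call began, along the tool's axes at that moment; what a row does not reach only later rows make up. A row lasts 1/8 s, in which the tool goes at most 62.5 mm and 10.7 degrees, less where a joint would pass 70% of its speed; a pose out of reach is approached as far as the arm can. A call with a gripper value outside its range is refused whole. The fingers move at their own pace and stop on an object; "newtons" is the grip in N (left out, the last holds). Time passes only in rows, so rows that repeat a pose let the fingers close. It gives the time, the measured TCP pose, the force, the opening and the grip force at its end, in the units of the state.
- r.get_state(): the state, without advancing time (a new reading comes with each control period).
- eyes.snapshot(name): name is "side" or "top"; returns a dict with "frame" (420x560x3 uint8, red, green, blue), "z_map" (420x560 float32, m along the optical axis (not along the pixel's ray), 0 where there is no reading), "intrinsics" (3x3 intrinsics, pixels), "world_to_cam" (4x4, takes a point from world to camera coordinates). Camera axes: x right, y down, z forward; pixel columns grow to the right and rows downward; lengths in m; the calibration is good to about 2 mm. A picture is of the moment at which its call begins.
- finish_job(): hands the job in; it is judged then, once.
The state is a dict: "clock": time; "q": joint angles; "qd": joint speeds; "joint_torque": joint torques, N m; "tool_pos": TCP position; "eef_rot": TCP orientation; "contact_force": force on the tool from outside, world axes, zero at the start; "moment": the same for the moment, N m; "opening": opening from 0.0 (shut) to 1.0 (fully open); "finger_force": force on a finger pad.
Only numpy, scipy, OpenCV 4.12 (cv2) and the standard library are available. Lean on these libraries where they do the work, as an engineer would, in place of code of your own. Each camera call takes 0.05 s, during which the arm holds its last target. There are 200 camera calls.

## Task

A returned switch unit is being made ready to go back on the shelf. First use the key from the wooden stand to turn both slotted cover locks clockwise to their locked stop (not with the fingers); the cover must be locked before any knob is fitted. Then fit every loose knob on a shaft of its own, turning it until its keyway finds the shaft's key and it drops fully home onto the cover, put the key back upright in its stand when you no longer need it, and leave the other things on the bench alone.

Things in the scene. Friction and masses are not known exactly. Their poses are not given: they have to be found in the camera images.
- unit: grey switch unit with an aluminium cover, 200 mm (x) by 390 mm (y), 60 mm high, fixed to the bench. Origin: centre of its underside; z up; +x away from the robot
- shaft1 (a point): on the axis of a steel shaft, at the cover's surface (its foot); axes as the unit's. The three are alike; any knob fits any. Each is 20 mm thick, 26 mm high, the top 6 mm tapered. A feather key 8 mm wide, reaching 16.5 mm from the axis, stands out on one side, from the cover up to 13 mm
- shaft2 (a point): on the axis of a steel shaft, at the cover's surface (its foot); axes as the unit's. The three are alike; any knob fits any. The feather key's direction is not reported: anywhere up to 0.7 rad either side of the unit's +x (away from the robot). The shaft is stiff (0.8 N m to turn)
- shaft3 (a point): on the axis of a steel shaft, at the cover's surface (its foot); axes as the unit's. The three are alike; any knob fits any. A knob slides over the round top and stops on the feather key, 13 mm above the cover; with its pointer within about 0.1 rad of the feather key's direction it drops and sits on the cover
- lock1 (a joint): quarter-turn cover lock, a slotted brass head: 0 = unlocked, slot along the unit's y; grows clockwise seen from above; 1.57 = locked, slot along the unit's x, at its stop. Turns with 0.1 N m and stays where left. The slot is 9 mm wide, 32 mm long and open at both ends, 10 mm deep, between two raised bars
- lock2 (a joint): quarter-turn cover lock, a slotted brass head: 0 = unlocked, slot along the unit's y; grows clockwise seen from above; 1.57 = locked, slot along the unit's x, at its stop. Turns with 0.1 N m and stays where left. The slot is 9 mm wide, 32 mm long and open at both ends, 10 mm deep, between two raised bars
- slot1 (a point): centre of the slot floor of lock1, 4 mm above the cover, on its turning axis; axes as the unit's (it does not turn with the lock)
- slot2 (a point): centre of the slot floor of lock2, 4 mm above the cover, on its turning axis; axes as the unit's (it does not turn with the lock)
- knob1_mid (a point): loose black selector knob, may be absent; the point is on its axis, half-way up (32.5 mm above the underside); z up, +x along its grip bar to the pointer end (white line on top). All three are alike. 65 mm high: skirt 56 mm in diameter, 33 mm high; on it a grip bar 60 mm long, 16 mm thick, from 33 to 65 mm above the underside. 85 to 170 g
- knob2_mid (a point): loose black selector knob, may be absent; the point is on its axis, half-way up (32.5 mm above the underside); z up, +x along its grip bar to the pointer end (white line on top). All three are alike. Underneath is a bore 22 mm wide and 28 mm deep, with a keyway 12 mm wide at the pointer end
- knob3_mid (a point): loose black selector knob, may be absent; the point is on its axis, half-way up (32.5 mm above the underside); z up, +x along its grip bar to the pointer end (white line on top). All three are alike. Stands on its open underside
- key_mid (a point): cover key, 80 mm high, 200 g: grip bar on top 60 mm long, 16 mm thick, 46 to 80 mm above its tip; under it a flange 46 mm wide (40 to 46 mm above the tip), a stem 22 mm thick, and a blade 24 mm long, 5 mm thick, 14 mm high, parallel to the bar. The point is half-way up (40 mm above the tip), on the axis; z up; x along the bar and the blade
- stand_top (a point): the key's wooden stand, 60 by 60 mm, 44 mm high, fixed; the point is the centre of the mouth of its square opening (30 by 30 mm, open down to the bench), at the top. The key hangs in it upright by its flange, which rests on the top: key_mid is then level with this point
- tape: bystander: cardboard tape ring, 90 mm across, 25 mm high; origin under its centre
- driver: bystander: screwdriver lying on the bench; origin under it
- carton: bystander: small carton 90 x 120 x 70 mm; origin under its centre
- plugbox: bystander: grey connector box 70 x 50 x 60 mm; origin under its centre
- foam: bystander: white packing block 100 x 50 x 30 mm; origin under its centre
- sink: bystander: finned aluminium heat sink 90 x 60 x 38 mm; origin under its centre
There are look-alikes about, which are no part of the job. What is shaped like the part that bears key_mid but pink is not meant.

How it is judged:
On the way:
1. both cover locks are turned to the locked stop, no knob being fitted yet (value of joint each of lock1, lock2 above 1.35 rad and horizontal distance between each of knob1_mid, knob2_mid, knob3_mid and shaft1 above 0.03 m and horizontal distance between each of knob1_mid, knob2_mid, knob3_mid and shaft2 above 0.03 m and horizontal distance between each of knob1_mid, knob2_mid, knob3_mid and shaft3 above 0.03 m), for 0.2 s.
At the end, for the whole second after the job is handed in: Every knob present home on a shaft of its own (within 4 mm of its axis, at most 3.5 mm off the cover, tilt under 0.08 rad); both locks past 1.35 rad; key in its stand (within 10 mm of its axis, flange at most 6 mm above the top, tilt under 0.12 rad) (((horizontal distance between knob1_mid and shaft1 below 0.004 m and z of knob1_mid in the frame of shaft1 below 0.036 m and angle between knob1_mid's own z axis and vertical below 0.08 rad) or (horizontal distance between knob1_mid and shaft2 below 0.004 m and z of knob1_mid in the frame of shaft2 below 0.036 m and angle between knob1_mid's own z axis and vertical below 0.08 rad) or (horizontal distance between knob1_mid and shaft3 below 0.004 m and z of knob1_mid in the frame of shaft3 below 0.036 m and angle between knob1_mid's own z axis and vertical below 0.08 rad)) and ((horizontal distance between knob2_mid and shaft1 below 0.004 m and z of knob2_mid in the frame of shaft1 below 0.036 m and angle between knob2_mid's own z axis and vertical below 0.08 rad) or (horizontal distance between knob2_mid and shaft2 below 0.004 m and z of knob2_mid in the frame of shaft2 below 0.036 m and angle between knob2_mid's own z axis and vertical below 0.08 rad) or (horizontal distance between knob2_mid and shaft3 below 0.004 m and z of knob2_mid in the frame of shaft3 below 0.036 m and angle between knob2_mid's own z axis and vertical below 0.08 rad)) and ((horizontal distance between knob3_mid and shaft1 below 0.004 m and z of knob3_mid in the frame of shaft1 below 0.036 m and angle between knob3_mid's own z axis and vertical below 0.08 rad) or (horizontal distance between knob3_mid and shaft2 below 0.004 m and z of knob3_mid in the frame of shaft2 below 0.036 m and angle between knob3_mid's own z axis and vertical below 0.08 rad) or (horizontal distance between knob3_mid and shaft3 below 0.004 m and z of knob3_mid in the frame of shaft3 below 0.036 m and angle between knob3_mid's own z axis and vertical below 0.08 rad)) and value of joint each of lock1, lock2 above 1.35 rad and horizontal distance between key_mid and stand_top below 0.01 m and z of key_mid in the frame of stand_top below 0.006 m and angle between key_mid's own z axis and vertical below 0.12 rad); the robot touches nothing.
It fails at once if the fingers press on a lock instead of the key (contact force between any of lock1, lock2 and the fingers above 3 N).
It fails at once if a bystander is pushed more than 50 mm from its place (distance of any of tape, driver, carton, plugbox, foam, sink from where it was at the start of the episode above 0.05 m).
Of knob1, knob2, knob3 only 2 to 3 are there at a start; the rules pass over those that are not, and their reading is None.
At some moment in a run one of knob1, knob2, knob3 may be knocked a few centimetres aside while the robot is not near it.
It also fails if it takes over 210 s, if anything falls off the work surface, if the arm or the gripper's body presses on something with over 40 N, if the wrist force passes 120 N, or if a joint passes its speed limit or range.

## Working session

There is one attempt and no reset: what is moved stays moved. The work goes in short steps, Python scripts to look and compute and a tool call to move; the robot and the scene stay as the last step left them, time stands still between calls to the robot, and variables do not carry over. Pictures are saved under pics/ and viewed, at most 14 in all, crops included, and the job is handed in when it is done.

Besides the shell and the picture viewer there is one more tool, called as name(argument=value, ...) on one line, values as JSON. move_arm: Moves the arm, as the interface text tells. Its arguments: {"type":"object","properties":{"motion":{"type":"array","items":{"type":"array","items":{"type":"number"}}},"newtons":{"type":"number"}},"required":["motion"]}

```bash
mkdir -p pics; cat > h.py <<'E'
import numpy as np, cv2
from plant import r, eyes, finish_job
def snap(n):
    s=eyes.snapshot(n); np.savez('last_'+n,**s); return s
def load(n): return dict(np.load(f'last_{n}.npz'))
def cloud(s):
    K=s['intrinsics'];z=s['z_map'];v,u=np.mgrid[:z.shape[0],:z.shape[1]]
    P=np.stack([(u-K[0,2])/K[0,0]*z,(v-K[1,2])/K[1,1]*z,z,np.ones_like(z)],-1)
    W=P@np.linalg.inv(s['world_to_cam']).T
    W=W[...,:3]; W[z==0]=np.nan; return W
def ray(s,u,v,h):
    K=s['intrinsics'];T=np.linalg.inv(s['world_to_cam'])
    d=T[:3,:3]@np.array([(u-K[0,2])/K[0,0],(v-K[1,2])/K[1,1],1]);o=T[:3,3]
    return o+d*(h-o[2])/d[2]
def save(s,f,box=None,k=1):
    im=s['frame'][...,::-1]
    if box: im=im[box[1]:box[3],box[0]:box[2]]
    cv2.imwrite('pics/'+f,cv2.resize(im,None,fx=k,fy=k,interpolation=cv2.INTER_CUBIC))
E
python3 - <<'E'
from h import *
t=snap('top');s=snap('side');save(t,'t0.png',k=1.42);save(s,'s0.png',k=1.42)
for a in(t,s):print(a['intrinsics'],np.linalg.inv(a['world_to_cam']).round(3))
print(r.get_state())
E
```

```text
[[475.23039116   0.         278.32081928]
 [  0.         475.23039116 220.27015905]
 [  0.           0.           1.        ]] [[-0.027 -0.987  0.16   0.374]
 [-0.999  0.031  0.021 -0.006]
 [-0.026 -0.159 -0.987  1.373]
 [ 0.     0.     0.     1.   ]]
[[414.28360333   0.         283.28207521]
 [  0.         414.28360333 203.59458643]
 [  0.           0.           1.        ]] [[-0.954 -0.193  0.23   0.277]
 [-0.3    0.607 -0.736  0.961]
 [ 0.003 -0.771 -0.637  0.904]
 [ 0.     0.     0.     1.   ]]
{'clock': 0.1, 'q': array([-1.27923212,  0.68987538, -0.19451859,  1.56621719,  0.15728909,
        0.90250852, -0.21507068]), 'qd': array([ 0.00052532,  0.00011492, -0.00070438, -0.00273466, -0.00018909,
        0.00015341, -0.00031554]), 'joint_torque': array([-2.85564827e-03, -5.28495240e+01, -1.27120592e+00, -1.53835863e+01,
       -5.25068433e-02,  1.97545960e-03,  5.39709640e-05]), 'tool_pos': array([0.15922286, 0.60380101, 0.23801172]), 'eef_rot': array([ 1.28478495e-01,  9.91711965e-01, -8.08204847e-04, -4.74179835e-05]), 'contact_force': array([-0.45073063, -0.28806551,  0.38473577]), 'moment': array([ 0.03254032, -0.03383849,  0.04996976]), 'finger_force': 0.0, 'opening': 0.998230531216247}
```

View pics/t0.png

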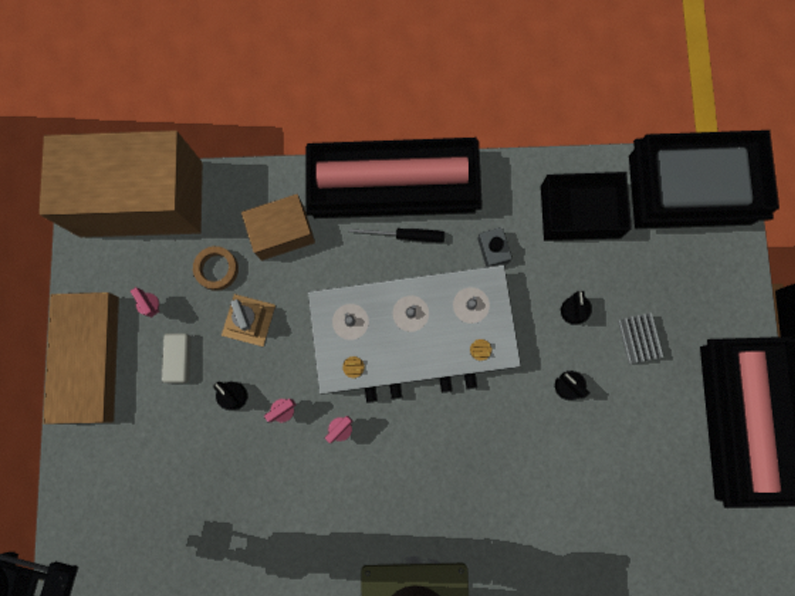

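View pics/s0.png

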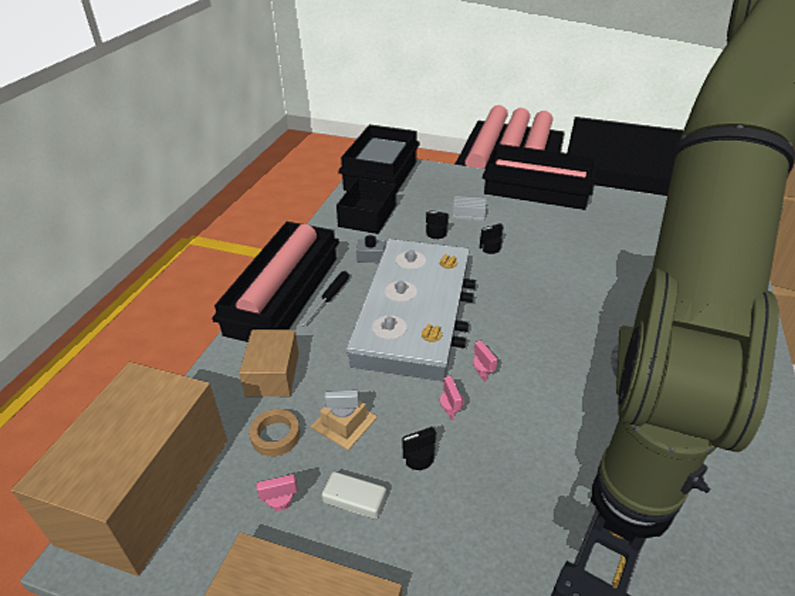

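The views show the key: grey bar in the wooden stand at (240,318) of the scaled top view. Three pink look-alikes are at (145,300), (281,409) and (340,430). The black knobs are at (231,394), (576,306) and (571,384); the plugbox's black stub at (496,244) is no knob. The locks are at (353,367) and (481,349), the shafts at (349,320), (411,312) and (472,303).

```bash
cat >> h.py <<'E'
def rect(P):
    (c,wh,a)=cv2.minAreaRect(np.float32(P)); 
    if wh[0]<wh[1]: wh=wh[::-1]; a+=90
    return np.round(c,4),np.round(wh,4),round(((a+90)%180)-90,1)
def near(W,c,rad,z0,z1):
    return (np.hypot(W[...,0]-c[0],W[...,1]-c[1])<rad)&(W[...,2]>z0)&(W[...,2]<z1)
def bar(s,W,c,z0,z1,rad=.05):
    m=near(W,c,rad,z0,z1); return rect(W[m][:,:2]),m.sum(),W[m].mean(0).round(4)
E
python3 - <<'E'
from h import *
t=load('top');s=load('side');W=cloud(t);V=cloud(s)
def at(u,v,h): return ray(t,u/1.42,v/1.42,h)
c=at(413,330,.06)
for X in(W,V):
  m=near(X,c,.25,.055,.066)&(X[...,0]>c[0]-.15); print('unit',rect(X[m][:,:2]),np.median(X[m][:,2]))
for n,u,v,h in[('s1',349,320,.086),('s2',411,312,.086),('s3',472,303,.086)]:
  p=at(u,v,h)
  for X in(W,V): print(n,p.round(3),bar(t,X,p,.078,.1,.03))
for n,u,v,h in[('l1',353,367,.074),('l2',481,349,.074)]:
  p=at(u,v,h)
  for X in(W,V): print(n,p.round(3),bar(t,X,p,.068,.085,.035))
for n,u,v in[('kA',231,394),('kB',576,306),('kC',571,384)]:
  p=at(u,v,.06)
  for X in(W,V): print(n,p.round(3),bar(t,X,p,.055,.075))
p=at(240,318,.084)
for X in(W,V): print('key',bar(t,X,p,.074,.1),'stand',bar(t,X,p,.036,.0465,.06))
im=t['frame'];a=cv2.resize(im[190:300,135:255],None,fx=4,fy=4,interpolation=2);b=cv2.resize(im[190:300,380:440],None,fx=4,fy=4,interpolation=2)
cv2.imwrite('pics/c0.png',np.hstack([a,b])[...,::-1])
E
```

```text
unit (array([ 0.6269, -0.0053]), array([0.3985, 0.3481]), -84.0) 0.06030873840549733
unit (array([ 0.6262, -0.0021]), array([0.398 , 0.3493]), -84.0) 0.05988880506675581
s1 [0.571 0.111 0.086] ((array([0.5727, 0.1109]), array([0.0176, 0.0169]), -3.0), np.int64(40), array([0.5717, 0.111 , 0.0849]))
s1 [0.571 0.111 0.086] ((array([0.5703, 0.1134]), array([0.0181, 0.014 ]), 25.5), np.int64(29), array([0.5702, 0.1143, 0.0827]))
s2 [ 0.583 -0.009  0.086] ((array([ 0.5848, -0.0075]), array([0.0184, 0.0169]), -55.6), np.int64(39), array([ 0.5842, -0.0077,  0.0843]))
s2 [ 0.583 -0.009  0.086] ((array([ 0.5831, -0.0048]), array([0.0189, 0.0134]), 19.1), np.int64(21), array([ 0.5826, -0.0035,  0.0836]))
s3 [ 0.597 -0.127  0.086] ((array([ 0.5973, -0.127 ]), array([0.0191, 0.0176]), -57.8), np.int64(39), array([ 0.5969, -0.1261,  0.0842]))
s3 [ 0.597 -0.127  0.086] ((array([ 0.5965, -0.1254]), array([0.0182, 0.0149]), 51.4), np.int64(21), array([ 0.5957, -0.1239,  0.0824]))
l1 [0.481 0.106 0.074] ((array([0.4796, 0.1059]), array([0.036 , 0.0307]), -85.9), np.int64(91), array([0.481 , 0.1062, 0.
[... 969 characters left out ...]
 ] ((array([ 0.4374, -0.3194]), array([0.0597, 0.0171]), 44.3), np.int64(144), array([ 0.4363, -0.3192,  0.064 ]))
kC [ 0.437 -0.312  0.06 ] ((array([ 0.4347, -0.3178]), array([0.0604, 0.0219]), 47.3), np.int64(67), array([ 0.435 , -0.317 ,  0.0625]))
key ((array([0.5912, 0.3273]), array([0.0597, 0.0171]), 21.2), np.int64(133), array([0.5909, 0.3263, 0.0835])) stand ((array([0.591 , 0.3273]), array([0.061 , 0.0604]), 73.3), np.int64(163), array([0.5848, 0.3227, 0.0431]))
key ((array([0.5893, 0.3279]), array([0.0591, 0.0181]), 18.1), np.int64(163), array([0.5885, 0.33  , 0.0817])) stand ((array([0.5903, 0.3282]), array([0.0622, 0.0603]), -15.4), np.int64(195), array([0.5828, 0.3424, 0.0427]))
```

View pics/c0.png

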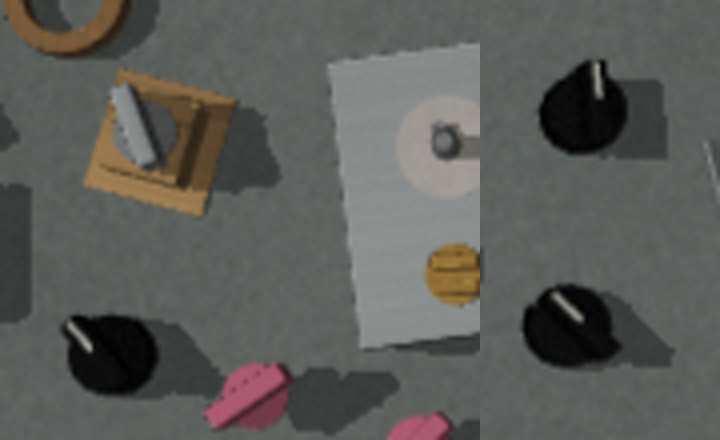

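The crop confirms the choice: the grey key stands in the wooden stand, the knobs are black with white pointers, and the pink parts are decoys.

```bash
cat >> h.py <<'E'
from scipy.spatial.transform import Rotation as R
def plan(*wps):
    """each wp: x,y,z,heading of tool x in deg (None keep); prints shift & turn relative to current pose"""
    st=r.get_state();p=st['tool_pos'];Rm=R.from_quat(st['eef_rot']);M=Rm.as_matrix();h0=np.degrees(np.arctan2(M[1,0],M[0,0]))
    print('t',round(st['clock'],1),'p',p.round(4),'h',h0.round(1),'q7',st['q'][6].round(2),'open',round(st['opening'],3),'F',st['contact_force'].round(1),'tilt',np.degrees(np.arccos(-M[2,2])).round(2))
    for x,y,z,h in wps:
        d=M.T@(np.array([x,y,z])-p)*1000
        turn=np.zeros(3)
        if h is not None:
            T=R.from_euler('z',h,degrees=True)*R.from_euler('x',180,degrees=True)
            turn=np.degrees((Rm.inv()*T).as_rotvec())
        print('  ',d.round(1),turn.round(1))
E
python3 - <<'E'
from h import *
plan((.5905,.3275,.16,200),(.5905,.3275,.054,200))
W=cloud(load('top'));V=cloud(load('side'))
for X in(W,V):
  g=(X[...,0]-.5)+ .105*(X[...,1]+.0)
  m=near(X,(.54,0),.21,.055,.066)&(X[...,0]<.66); 
  P=X[m][:,:2]; print('unit',rect(P[np.abs(P[:,1])<.2]))
E
```

```text
t 0.1 p [0.1592 0.6038 0.238 ] h 165.2 q7 -0.22 open 0.998 F [-0.5 -0.3  0.4] tilt 0.09
   [-487.4 -157.2   78.3] [ -0.1  -0.  -34.8]
   [-487.4 -157.   184.3] [ -0.1  -0.  -34.8]
unit (array([ 0.5267, -0.0113]), array([0.3893, 0.2609]), -84.0)
unit (array([ 0.5244, -0.0093]), array([0.3901, 0.2632]), -83.9)
```

move_arm(motion=[[-60, -19, 0, 0, 0, 0, 0], [-120, -38, 0, 0, 0, 0, 0], [-180, -58, 0, 0, 0, 0, 0], [-240, -77, 0, 0, 0, 0, 0], [-290, -93, 0, 0, 0, 0, 0]], newtons=30)

```text
clock: 0.72
tool_pos: [0.4181, 0.4385, 0.2384]
eef_rot: [0.129, 0.992, -0.0, 0.0]
contact_force: [0.9, 0.6, 0.5]
opening: 0.995
finger_force: 0.0
```

move_arm(motion=[[-50, -16, 20, 0, 0, -9, 0], [-100, -32, 40, 0, 0, -18, 0], [-150, -48, 60, 0, 0, -27, 0], [-197, -64, 78, 0, 0, -34.8, 0], [-197, -64, 78, 0, 0, -34.8, 0]])

```text
clock: 1.35
tool_pos: [0.5938, 0.3218, 0.1577]
eef_rot: [-0.17, 0.985, -0.003, -0.001]
contact_force: [-0.3, 0.2, 0.8]
opening: 1.001
finger_force: 0.0
```

```bash
python3 - <<'E'
from h import *
plan((.5905,.3275,.16,200),(.5905,.3275,.054,200))
E
```

```text
t 1.4 p [0.5938 0.3218 0.1577] h -160.4 q7 1.03 open 1.001 F [-0.3  0.2  0.8] tilt 0.32
   [ 1.2  6.5 -2.3] [-0.3 -0.2 -0.4]
   [  0.9   7.  103.7] [-0.3 -0.2 -0.4]
```

move_arm(motion=[[0, 0, 0, 0, 0, 0, 0], [0, 0, 0, 0, 0, 0, 0]])

```text
clock: 1.6
tool_pos: [0.5889, 0.3303, 0.1613]
eef_rot: [-0.175, 0.985, 0.001, -0.0]
contact_force: [0.1, 0.4, 1.3]
opening: 1.001
finger_force: 0.0
```

```bash
python3 - <<'E'
from h import *
plan((.5905,.3275,.16,200),(.5905,.3275,.054,200))
s=snap('side');save(s,'s1.png',(180,230,320,340),5)
E
```

```text
t 1.6 p [0.5889 0.3303 0.1613] h -159.8 q7 1.03 open 1.001 F [0.1 0.4 1.3] tilt 0.08
   [-0.6 -3.2  1.3] [0.1 0.  0.2]
   [ -0.5  -3.4 107.3] [0.1 0.  0.2]
```

View pics/s1.png

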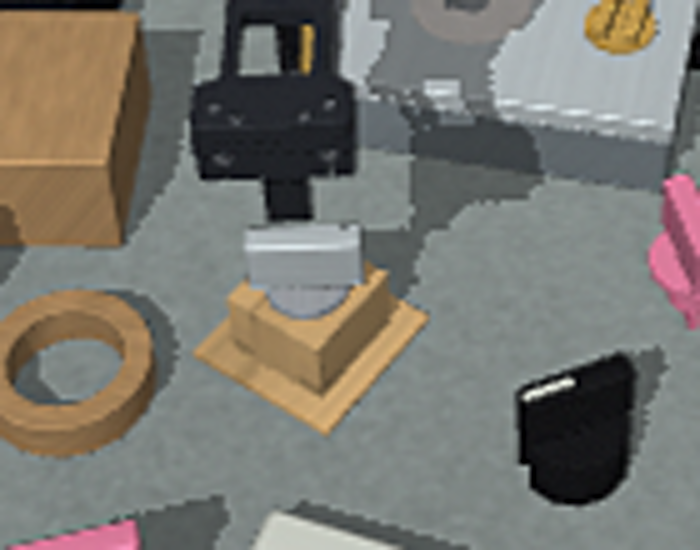

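The close-up shows the open gripper squarely over the grey bar at about (300,250).

move_arm(motion=[[0, -3, 50, 0, 0, 0, 0], [0, -3, 90, 0, 0, 0, 0], [0, -3, 106, 0, 0, 0, 0], [0, -3, 106, 0, 0, 0, 0], [0, -3, 106, 0, 0, 0, 0]])

```text
clock: 2.28
tool_pos: [0.5922, 0.3268, 0.0566]
eef_rot: [-0.174, 0.985, 0.001, 0.001]
contact_force: [-0.0, 0.4, 1.0]
opening: 0.999
finger_force: 0.0
```

move_arm(motion=[[0, 0, 0, 0, 0, 0, 1], [0, 0, 0, 0, 0, 0, 1], [0, 0, 0, 0, 0, 0, 1], [0, 0, 0, 0, 0, 0, 1], [0, 0, 0, 0, 0, 0, 1]], newtons=40)

```text
clock: 2.9
tool_pos: [0.5912, 0.3256, 0.0547]
eef_rot: [-0.174, 0.985, 0.0, -0.0]
contact_force: [1.0, -0.1, 0.4]
opening: 0.452
finger_force: 0.0
```

```bash
python3 - <<'E'
from h import *
plan((.5905,.3275,.16,200),(.5905,.3275,.054,200))
print(r.get_state()['finger_force'])
E
```

```text
t 2.9 p [0.5912 0.3256 0.0547] h -160.0 q7 0.98 open 0.452 F [ 1.  -0.1  0.4] tilt 0.0
   [   0.     2.1 -105.3] [ 0. -0.  0.]
   [0.  2.1 0.7] [ 0. -0.  0.]
0.0
```

move_arm(motion=[[0, 2, 0, 0, 0, 0, 1], [0, 2, 0, 0, 0, 0, 1], [0, 2, 0, 0, 0, 0, 1], [0, 2, 0, 0, 0, 0, 1], [0, 2, 0, 0, 0, 0, 1]])

```text
clock: 3.52
tool_pos: [0.5905, 0.3275, 0.0547]
eef_rot: [-0.174, 0.985, 0.0, -0.0]
contact_force: [0.1, -0.4, 0.5]
opening: 0.178
finger_force: 40.0
```

```bash
python3 - <<'E'
from h import *
plan((.5905,.3275,.16,200),(.5905,.3275,.054,200))
print(r.get_state()['finger_force'])
E
```

```text
t 3.5 p [0.5905 0.3275 0.0547] h -160.0 q7 0.98 open 0.178 F [ 0.1 -0.4  0.5] tilt 0.01
   [  -0.     0.  -105.3] [ 0. -0.  0.]
   [-0.   0.   0.7] [ 0. -0.  0.]
39.9994691926986
```

move_arm(motion=[[0, 0, -40, 0, 0, 0, 1], [0, 0, -90, 0, 0, 0, 1], [0, 0, -125, 0, 0, 0, 1], [30, -30, -125, 0, 0, 10, 1], [60, -60, -125, 0, 0, 20, 1]])

```text
clock: 4.15
tool_pos: [0.5541, 0.2497, 0.1799]
eef_rot: [0.002, 1.0, 0.0, 0.0]
contact_force: [0.2, -0.7, -1.6]
opening: 0.182
finger_force: 40.0
```

move_arm(motion=[[0, 0, 0, 0, 0, 10, 1], [0, 0, 0, 0, 0, 20, 1], [0, 0, 0, 0, 0, 30, 1], [0, 0, 0, 0, 0, 40, 1], [0, 0, 0, 0, 0, 50, 1]])

```text
clock: 4.78
tool_pos: [0.5543, 0.2505, 0.1794]
eef_rot: [0.425, 0.905, -0.0, -0.0]
contact_force: [0.5, 0.9, -1.4]
opening: 0.176
finger_force: 40.0
```

```bash
python3 - <<'E'
from h import *
plan((.4805,.1065,.17,96))
print(r.get_state()['finger_force'])
E
```

```text
t 4.8 p [0.5543 0.2505 0.1794] h 129.7 q7 0.13 open 0.176 F [ 0.5  0.9 -1.4] tilt 0.05
   [ -63.6 -148.8    9.5] [-0.  -0.  33.7]
39.995173159986734
```

move_arm(motion=[[-16, -37, 0, 0, 0, 10, 1], [-32, -75, 0, 0, 0, 20, 1], [-48, -112, 5, 0, 0, 30, 1], [-63.6, -148.8, 9, 0, 0, 33.7, 1], [-63.6, -148.8, 9, 0, 0, 33.7, 1]])

```text
clock: 5.4
tool_pos: [0.4794, 0.1026, 0.1704]
eef_rot: [0.669, 0.743, -0.002, -0.0]
contact_force: [-0.3, 1.0, -1.7]
opening: 0.176
finger_force: 40.0
```

move_arm(motion=[[0, 0, 0, 0, 0, 0, 1], [0, 0, 0, 0, 0, 0, 1], [0, 0, 0, 0, 0, 0, 1]])

```text
clock: 5.78
tool_pos: [0.4821, 0.1071, 0.1707]
eef_rot: [0.666, 0.746, 0.0, -0.0]
contact_force: [0.2, 0.1, -2.3]
opening: 0.176
finger_force: 40.0
```

```bash
python3 - <<'E'
from h import *
plan((.4805,.1065,.125,96))
s=snap('side');t=snap('top')
V=cloud(s);W=cloud(t);p=r.get_state()['tool_pos']
for X in(V,W):print('key bar',bar(s,X,p[:2],p[2]-.003,p[2]+.028,.04))
a=cv2.resize(s['frame'][140:260,260:360],None,fx=4,fy=4,interpolation=2);b=cv2.resize(t['frame'][200:320,200:300],None,fx=4,fy=4,interpolation=2)
cv2.imwrite('pics/c1.png',np.hstack([a,b])[...,::-1])
E
```

```text
t 5.8 p [0.4821 0.1071 0.1707] h 96.4 q7 -0.12 open 0.176 F [ 0.2  0.1 -2.3] tilt 0.05
   [-0.5 -1.7 45.7] [ 0.  -0.   0.4]
key bar ((array([0.4802, 0.1103]), array([0.0497, 0.0437]), -41.5), np.int64(160), array([0.4783, 0.1213, 0.1853]))
key bar ((array([0.4838, 0.0769]), array([0.0128, 0.0013]), -0.2), np.int64(6), array([0.4827, 0.077 , 0.19  ]))
```

View pics/c1.png

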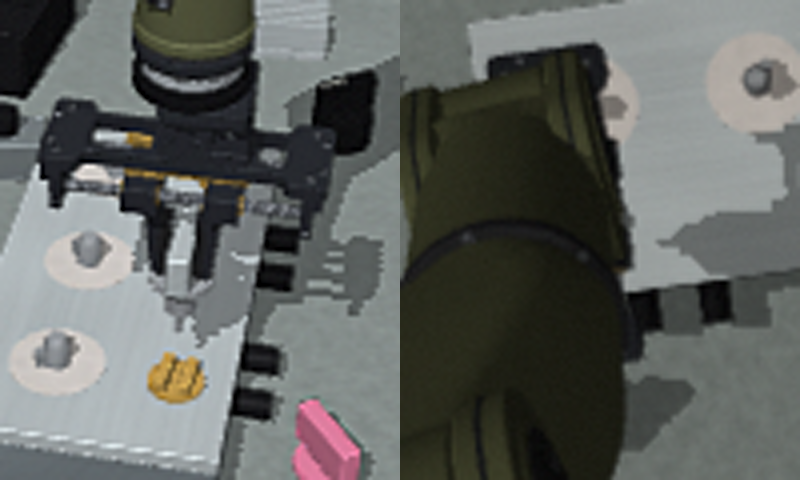

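The key is upright in the grip above lock1, and the slot at (178,378) runs along the unit's y.

move_arm(motion=[[0, -1.7, 20, 0, 0, 0, 1], [0, -1.7, 40, 0, 0, 0, 1], [0, -1.7, 40, 0, 0, 0, 1], [0, -1.7, 46, 0, 0, 0, 1], [0, -1.7, 46, 0, 0, 0, 1]])

```text
clock: 6.5
tool_pos: [0.4803, 0.106, 0.1249]
eef_rot: [0.667, 0.745, 0.0, 0.0]
contact_force: [0.7, -0.3, -2.0]
opening: 0.177
finger_force: 40.0
```

move_arm(motion=[[0, 0, 3, 0, 0, 0, 1], [0, 0, 6, 0, 0, 0, 1], [0, 0, 9, 0, 0, 0, 1], [0, 0, 9, 0, 0, 0, 1]])

```text
clock: 7.0
tool_pos: [0.4818, 0.1063, 0.116]
eef_rot: [0.667, 0.745, 0.001, 0.001]
contact_force: [2.5, 0.1, -0.3]
opening: 0.178
finger_force: 40.0
```

```bash
python3 - <<'E'
from h import *
plan((.4805,.1065,.115,96))
print(r.get_state()['moment'])
E
```

```text
t 7.0 p [0.4818 0.1063 0.116 ] h 96.3 q7 -0.11 open 0.178 F [ 2.5  0.1 -0.3] tilt 0.21
   [ 0.4 -1.2  1. ] [ 0.2 -0.   0.3]
[-0.06262854 -0.76819046 -0.00426838]
```

move_arm(motion=[[0, 0.7, 0, 0, 0, 9, 1], [0, 0.7, 0, 0, 0, 18, 1], [0, 0.7, 0, 0, 0, 27, 1], [0, 0.7, 0, 0, 0, 36, 1], [0, 0.7, 0, 0, 0, 45, 1]])

```text
clock: 7.62
tool_pos: [0.4824, 0.1055, 0.1158]
eef_rot: [0.903, 0.431, 0.001, 0.001]
contact_force: [3.0, -1.7, -2.2]
opening: 0.179
finger_force: 40.0
```

move_arm(motion=[[0, 0, 0, 0, 0, 9, 1], [0, 0, 0, 0, 0, 18, 1], [0, 0, 0, 0, 0, 27, 1], [0, 0, 0, 0, 0, 36, 1], [0, 0, 0, 0, 0, 45, 1]])

```text
clock: 8.25
tool_pos: [0.4817, 0.1059, 0.1158]
eef_rot: [0.999, 0.053, 0.001, 0.0]
contact_force: [2.7, -0.0, -0.6]
opening: 0.181
finger_force: 40.0
```

```bash
python3 - <<'E'
from h import *
plan((.4805,.1065,.115,0))
print(r.get_state()['moment'])
E
```

```text
t 8.2 p [0.4817 0.1059 0.1158] h 6.1 q7 -1.03 open 0.181 F [ 2.7 -0.  -0.6] tilt 0.11
   [-1.2 -0.7  0.8] [ 0.  -0.1  6.1]
[-0.23583692 -0.48507661  0.10215709]
```

move_arm(motion=[[0, 0, 0, 0, 0, 6, 1], [0, 0, 0, 0, 0, 10, 1], [0, 0, 0, 0, 0, 14, 1], [0, 0, 0, 0, 0, 14, 1]])

```text
clock: 8.75
tool_pos: [0.4816, 0.1061, 0.1158]
eef_rot: [0.998, -0.066, 0.001, 0.0]
contact_force: [2.9, 0.3, 0.1]
opening: 0.18
finger_force: 40.1
```

```bash
python3 - <<'E'
from h import *
plan((.4805,.1065,.115,0))
print(r.get_state()['moment'])
E
```

```text
t 8.8 p [0.4816 0.1061 0.1158] h -7.6 q7 -1.18 open 0.18 F [2.9 0.3 0.1] tilt 0.09
   [-1.1 -0.3  0.8] [ 0.  -0.1 -7.6]
[-0.08682026 -0.56491786  0.32014652]
```

move_arm(motion=[[0, 0, 0, 0, 0, -6, 1], [0, 0, 0, 0, 0, -12, 1], [0, 0, 0, 0, 0, -12, 1], [0, 0, -20, 0, 0, -12, 1], [0, 0, -50, 0, 0, -12, 1]])

```text
clock: 9.38
tool_pos: [0.4791, 0.1061, 0.1654]
eef_rot: [0.999, 0.037, -0.002, -0.0]
contact_force: [0.6, 0.5, -1.7]
opening: 0.177
finger_force: 40.0
```

move_arm(motion=[[0, 50, 0, 0, 0, 0, 1], [0, 100, 0, 0, 0, -5, 1], [0, 150, 0, 0, 0, -15, 1], [5, 200, 0, 0, 0, -25, 1], [9, 248, 0, 0, 0, -35, 1]])

```text
clock: 10.0
tool_pos: [0.5076, -0.1418, 0.1653]
eef_rot: [0.941, 0.338, -0.001, -0.001]
contact_force: [0.2, -0.4, -2.3]
opening: 0.174
finger_force: 40.0
```

move_arm(motion=[[0, 0, 0, 0, 0, -10, 1], [0, 0, 0, 0, 0, -20, 1], [0, 0, 0, 0, 0, -30, 1], [0, 0, 0, 0, 0, -40, 1], [0, 0, 0, 0, 0, -50, 1]])

```text
clock: 10.62
tool_pos: [0.5072, -0.1403, 0.1652]
eef_rot: [0.71, 0.704, -0.001, -0.001]
contact_force: [-0.3, 0.6, -2.3]
opening: 0.179
finger_force: 40.0
```

```bash
python3 - <<'E'
from h import *
plan((.508,-.141,.165,96))
s=snap('side');V=cloud(s)
print(bar(s,V,(.481,.106),.068,.085,.025))
t=snap('top');W=cloud(t);print(bar(t,W,(.481,.106),.068,.085,.025))
a=cv2.resize(s['frame'][140:260,260:360],None,fx=4,fy=4,interpolation=2);b=cv2.resize(t['frame'][200:320,200:300],None,fx=4,fy=4,interpolation=2)
cv2.imwrite('pics/c2.png',np.hstack([a,b])[...,::-1])
E
```

```text
t 10.6 p [ 0.5072 -0.1403  0.1652] h 89.6 q7 0.24 open 0.179 F [-0.3  0.6 -2.3] tilt 0.16
   [-0.7  0.8  0.2] [-0.2 -0.  -6.4]
((array([0.4815, 0.1083]), array([0.0313, 0.0285]), 11.2), np.int64(71), array([0.4814, 0.1088, 0.0726]))
((array([0.4827, 0.1063]), array([0.0338, 0.0312]), -82.4), np.int64(86), array([0.4826, 0.1072, 0.0742]))
```

View pics/c2.png

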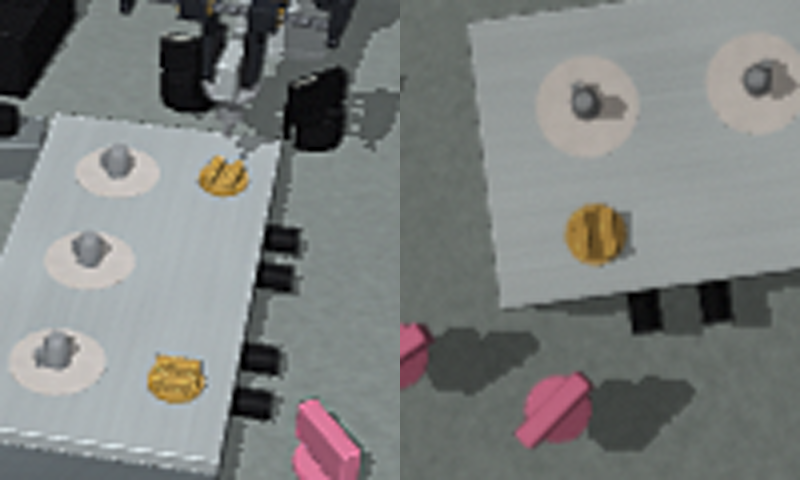

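Lock1 at (597,235) now has its slot along the unit's x, so it is locked. The lock2 slot is still along y.

move_arm(motion=[[0.7, 1.5, 15, 0, 0, -6.4, 1], [0.7, 1.5, 30, 0, 0, -6.4, 1], [0.7, 1.5, 40, 0, 0, -6.4, 1], [0.7, 1.5, 40, 0, 0, -6.4, 1], [0.7, 1.5, 40, 0, 0, -6.4, 1]])

```text
clock: 11.35
tool_pos: [0.51, -0.1399, 0.1258]
eef_rot: [0.671, 0.741, -0.0, 0.0]
contact_force: [-0.5, -0.1, -2.0]
opening: 0.176
finger_force: 40.0
```

move_arm(motion=[[0, 0, 3, 0, 0, 0, 1], [0, 0, 6, 0, 0, 0, 1], [0, 0, 9, 0, 0, 0, 1], [0, 0, 9, 0, 0, 0, 1]])

```text
clock: 11.85
tool_pos: [0.51, -0.1399, 0.1165]
eef_rot: [0.671, 0.742, 0.0, -0.0]
contact_force: [0.5, -0.7, -2.9]
opening: 0.177
finger_force: 40.0
```

```bash
python3 - <<'E'
from h import *
plan((.509,-.141,.116,96))
print(r.get_state()['moment'])
E
```

```text
t 11.8 p [ 0.51   -0.1399  0.1165] h 95.7 q7 0.31 open 0.177 F [ 0.5 -0.7 -2.9] tilt 0.01
   [-1.  -1.1  0.5] [ 0.  -0.  -0.3]
[-0.00750756 -0.06137858 -0.00099568]
```

Clean entry. Turn.

move_arm(motion=[[0, 0, 0, 0, 0, 9, 1], [0, 0, 0, 0, 0, 18, 1], [0, 0, 0, 0, 0, 27, 1], [0, 0, 0, 0, 0, 36, 1], [0, 0, 0, 0, 0, 45, 1]])

```text
clock: 12.48
tool_pos: [0.5109, -0.1403, 0.1168]
eef_rot: [0.905, 0.426, 0.001, 0.001]
contact_force: [1.7, -1.7, -3.5]
opening: 0.175
finger_force: 40.0
```

move_arm(motion=[[0, 0, 0, 0, 0, 9, 1], [0, 0, 0, 0, 0, 18, 1], [0, 0, 0, 0, 0, 27, 1], [0, 0, 0, 0, 0, 36, 1], [0, 0, 0, 0, 0, 45, 1]])

```text
clock: 13.1
tool_pos: [0.5114, -0.1414, 0.1169]
eef_rot: [0.999, 0.047, 0.001, 0.002]
contact_force: [1.6, -2.3, -6.1]
opening: 0.174
finger_force: 40.0
```

move_arm(motion=[[0, 0, 0, 0, 0, 6, 1], [0, 0, 0, 0, 0, 11, 1], [0, 0, 0, 0, 0, 14, 1], [0, 0, 0, 0, 0, 14, 1]])

```text
clock: 13.6
tool_pos: [0.5113, -0.1416, 0.1169]
eef_rot: [0.997, -0.072, 0.002, 0.002]
contact_force: [3.0, -4.1, -6.4]
opening: 0.178
finger_force: 40.1
```

```bash
python3 - <<'E'
from h import *
plan((.5905,.3275,.17,20))
print(r.get_state()['moment'])
E
```

```text
t 13.6 p [ 0.5113 -0.1416  0.1169] h -8.3 q7 -0.81 open 0.178 F [ 3.  -4.1 -6.4] tilt 0.26
   [  11.2 -475.5  -54.6] [  0.2  -0.1 -28.3]
[-1.25769646 -0.56968163  0.26951029]
```

move_arm(motion=[[0, 0, 0, 0, 0, -6, 1], [0, 0, 0, 0, 0, -12, 1], [0, 0, 0, 0, 0, -12, 1], [0, 0, -20, 0, 0, -12, 1], [0, 0, -60, 0, 0, -12, 1]])

```text
clock: 14.22
tool_pos: [0.5079, -0.1382, 0.176]
eef_rot: [0.999, 0.032, -0.003, -0.002]
contact_force: [0.8, 0.8, -0.8]
opening: 0.18
finger_force: 40.0
```

move_arm(motion=[[0, -55, 0, 0, 0, 0, 1], [0, -110, 0, 0, 0, 0, 1], [0, -165, 0, 0, 0, 0, 1], [0, -220, 0, 0, 0, 0, 1], [0, -275, 0, 0, 0, 0, 1]])

```text
clock: 14.85
tool_pos: [0.4903, 0.1371, 0.1765]
eef_rot: [0.999, 0.032, -0.001, -0.001]
contact_force: [0.8, -0.7, -3.3]
opening: 0.175
finger_force: 40.0
```

```bash
python3 - <<'E'
from h import *
plan((.5905,.3275,.17,20))
s=snap('side');t=snap('top');W=cloud(t)
for i,(u,v) in enumerate([(.571,.112),(.584,-.006),(.597,-.126)]):print(bar(t,W,(u,v),.078,.1,.03))
print(bar(t,W,(.509,-.141),.068,.085,.025))
b=t['frame'][190:260,300:380];a=s['frame'][140:240,270:360]
cv2.imwrite('pics/c3.png',np.hstack([cv2.resize(a,(360,400),interpolation=2),cv2.resize(b,(400,400),interpolation=2)])[...,::-1])
E
```

```text
t 14.8 p [0.4903 0.1371 0.1765] h 3.6 q7 -1.18 open 0.175 F [ 0.8 -0.7 -3.3] tilt 0.18
   [ 112.  -183.7    6.5] [ -0.1   0.1 -16.4]
((array([0.5729, 0.111 ]), array([0.0172, 0.0166]), -2.0), np.int64(40), array([0.572 , 0.1111, 0.0838]))
((array([ 0.5846, -0.0084]), array([0.0175, 0.0174]), 63.0), np.int64(39), array([ 0.5841, -0.008 ,  0.0836]))
((array([ 0.5978, -0.1267]), array([0.018 , 0.0178]), -45.9), np.int64(40), array([ 0.5973, -0.1264,  0.0833]))
((array([ 0.5062, -0.1443]), array([0.0361, 0.0328]), 7.0), np.int64(89), array([ 0.5089, -0.1412,  0.0734]))
```

View pics/c3.png

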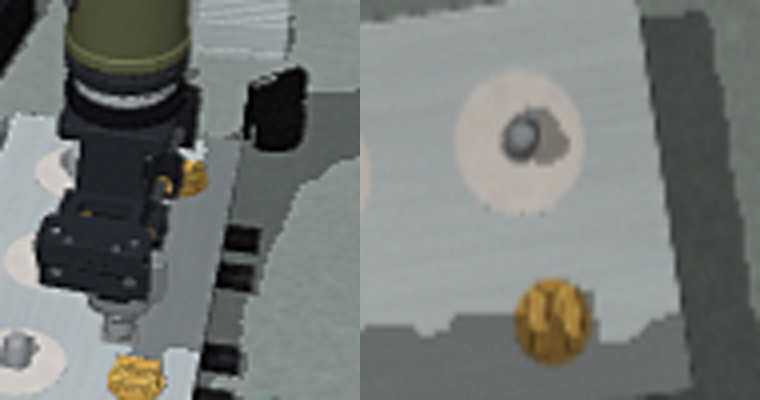

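Lock2's slot (552,322) is now vertical, along x, so it is locked. Next I return the key.

move_arm(motion=[[28, -46, 0, 0, 0, -4, 1], [56, -92, 0, 0, 0, -8, 1], [84, -138, 0, 0, 0, -12, 1], [112, -183.7, 0, 0, 0, -16.4, 1], [112, -183.7, 0, 0, 0, -16.4, 1]])

```text
clock: 15.58
tool_pos: [0.5909, 0.3307, 0.1753]
eef_rot: [0.984, 0.178, -0.001, -0.002]
contact_force: [-0.7, -0.4, -2.0]
opening: 0.175
finger_force: 40.0
```

move_arm(motion=[[0, 0, 30, 0, 0, 0, 1], [0, 0, 60, 0, 0, 0, 1], [0, 0, 60, 0, 0, 0, 1], [0, 0, 60, 0, 0, 0, 1]])

```text
clock: 16.08
tool_pos: [0.5921, 0.3245, 0.1177]
eef_rot: [0.985, 0.174, 0.0, -0.0]
contact_force: [0.7, 0.7, -1.9]
opening: 0.176
finger_force: 40.0
```

```bash
python3 - <<'E'
from h import *
plan((.5905,.3275,.0555,20))
E
```

```text
t 16.1 p [0.5921 0.3245 0.1177] h 20.0 q7 -1.28 open 0.176 F [ 0.7  0.7 -1.9] tilt 0.03
   [-0.5 -3.4 62.2] [ 0. -0.  0.]
```

move_arm(motion=[[-0.5, -3.4, 15, 0, 0, 0, 1], [-0.5, -3.4, 30, 0, 0, 0, 1], [-0.5, -3.4, 45, 0, 0, 0, 1], [-0.5, -3.4, 57, 0, 0, 0, 1], [-0.5, -3.4, 61.5, 0, 0, 0, 1]])

```text
clock: 16.7
tool_pos: [0.5893, 0.3278, 0.0546]
eef_rot: [0.985, 0.175, -0.001, 0.0]
contact_force: [-7.8, -2.7, 19.8]
opening: 0.172
finger_force: 40.0
```

```bash
python3 - <<'E'
from h import *
plan((.5905,.3275,.0555,20))
E
```

```text
t 16.7 p [0.5893 0.3278 0.0546] h 20.1 q7 -1.25 open 0.172 F [-7.8 -2.7 19.8] tilt 0.15
   [ 1.   0.6 -0.9] [-0.   0.1  0.1]
```

move_arm(motion=[[0, 0, 0, 0, 0, 0, 0.6], [0, 0, 0, 0, 0, 0, 0], [0, 0, 0, 0, 0, 0, 0], [0, 0, 0, 0, 0, 0, 0], [0, 0, 0, 0, 0, 0, 0]])

```text
clock: 17.32
tool_pos: [0.5902, 0.3282, 0.0553]
eef_rot: [0.985, 0.175, 0.0, -0.0]
contact_force: [-0.8, 0.5, -0.4]
opening: 0.721
finger_force: 0.0
```

move_arm(motion=[[0, 0, -20, 0, 0, 0, 0], [0, 0, -60, 0, 0, 0, 0], [0, 0, -110, 0, 0, 0, 0], [0, 0, -110, 0, 0, 0, 0]])

```text
clock: 17.82
tool_pos: [0.5937, 0.3287, 0.1714]
eef_rot: [0.985, 0.175, 0.005, -0.001]
contact_force: [-0.2, 1.2, -0.5]
opening: 1.002
finger_force: 0.0
```

```bash
python3 - <<'E'
from h import *
plan((.4355,.357,.16,41.8),(.4355,.357,.038,41.8))
s=snap('side');t=snap('top')
for X in(cloud(s),cloud(t)):
  print('key',bar(s,X,(.5905,.3275),.074,.1))
  print('kA',bar(s,X,(.4355,.357),.055,.075))
  for c in[(.572,.112),(.584,-.007),(.597,-.1265)]:
    m=near(X,c,.025,.066,.077);P=X[m][:,:2]-c;rr=np.hypot(*P.T);k=rr>.0105
    print('shaft',c,k.sum(),np.degrees(np.arctan2(P[k,1],P[k,0])).round(),(rr[k]*1e3).round())
save(t,'c4.png',(225,195,350,240),6)
E
```

```text
t 17.8 p [0.5937 0.3287 0.1714] h 20.1 q7 -1.31 open 1.002 F [-0.2  1.2 -0.5] tilt 0.6
   [-138.9  -81.    10. ] [  0.1  -0.6 -21.7]
   [-140.2  -81.   132. ] [  0.1  -0.6 -21.7]
key ((array([0.5864, 0.3278]), array([0.059 , 0.0195]), 19.8), np.int64(159), array([0.5848, 0.3299, 0.0819]))
kA ((array([0.4345, 0.3579]), array([0.0602, 0.018 ]), 41.9), np.int64(174), array([0.4347, 0.3598, 0.0629]))
shaft (0.572, 0.112) 11 [ 20.  29. 179.  35.  54. 167.  29.  47.  99. 114. 148.] [14. 11. 11. 14. 13. 12. 14. 12. 11. 11. 11.]
shaft (0.584, -0.007) 7 [-32. -19. -17. 109. 175.  52. 125.] [15. 16. 15. 11. 11. 15. 11.]
shaft (0.597, -0.1265) 10 [ -17.  -33. -133.  -22.  -22.   89.  122.  141.  124.  143.] [16. 16. 12. 17. 13. 11. 13. 12. 12. 12.]
key ((array([0.5867, 0.327 ]), array([0.0582, 0.0169]), 20.3), np.int64(110), array([0.5826, 0.3252, 0.0834]))
kA ((array([0.4354, 0.3564]), array([0.0588, 0.0167]), 40.5), np.int64(134), array([0.4359, 0.3558, 0.0645]))
shaft (0.572, 0.112) 13 [  30.   20.   11.   36.   26.  -60.   45.  -43.   69.   75.   87. -117.
  157.] [17. 14. 14. 14. 13. 22. 11. 12. 18. 15. 20. 12. 24.]
shaft (0.584, -0.007) 12 [  28.  -15.  -25.  -19.  -31.  -48.   67.   94. -131. -155. -132. -138.] [21. 16. 16. 12. 13. 12. 20. 13. 15. 14. 19. 21.]
shaft (0.597, -0.1265) 12 [-14. -30.  22.  -7. -16. -26. -34. -19. -40.  93. 116. 125.] [18. 21. 17. 16. 15. 17. 17. 13. 15. 13. 14. 16.]
```

View pics/c4.png

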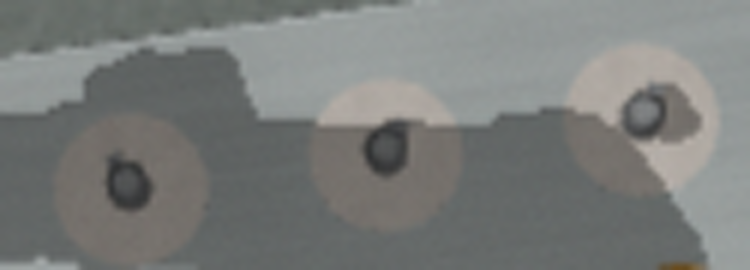

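The crop shows the feather keys as dark bumps: shaft1 up-left (about +28°), shaft2 and shaft3 up-right (about -22°).

move_arm(motion=[[-46, -27, 0, 0, 0, -8, 0], [-92, -54, 0, 0, 0, -16, 0], [-139, -81, 0, 0, 0, -21.7, 0], [-139, -81, 10, 0, 0, -21.7, 0], [-139, -81, 10, 0, 0, -21.7, 0]])

```text
clock: 18.55
tool_pos: [0.4317, 0.3559, 0.1543]
eef_rot: [0.934, 0.357, -0.001, 0.001]
contact_force: [0.4, 0.1, 0.1]
opening: 1.001
finger_force: 0.0
```

move_arm(motion=[[0, 0, 0, 0, 0, 0, 0], [0, 0, 0, 0, 0, 0, 0]])

```text
clock: 18.8
tool_pos: [0.4331, 0.3558, 0.1552]
eef_rot: [0.934, 0.356, 0.0, 0.0]
contact_force: [-0.1, 0.8, 0.4]
opening: 1.0
finger_force: 0.0
```

```bash
python3 - <<'E'
from h import *
plan((.4355,.357,.038,41.8))
E
```

```text
t 18.8 p [0.4331 0.3558 0.1552] h 41.7 q7 -1.08 open 1.0 F [-0.1  0.8  0.4] tilt 0.06
   [  2.5   0.6 117.3] [ 0.  -0.  -0.1]
```

move_arm(motion=[[2.5, 0.6, 50, 0, 0, 0, 0], [2.5, 0.6, 95, 0, 0, 0, 0], [2.5, 0.6, 116, 0, 0, 0, 0], [2.5, 0.6, 116, 0, 0, 0, 0], [2.5, 0.6, 116, 0, 0, 0, 0]])

```text
clock: 19.42
tool_pos: [0.4352, 0.3577, 0.0401]
eef_rot: [0.934, 0.357, 0.001, -0.0]
contact_force: [0.2, 0.5, 0.2]
opening: 1.001
finger_force: 0.0
```

move_arm(motion=[[0, 0, 0, 0, 0, 0, 1], [0, 0, 0, 0, 0, 0, 1], [0, 0, 0, 0, 0, 0, 1], [0, 0, 0, 0, 0, 0, 1], [0, 0, 0, 0, 0, 0, 1]])

```text
clock: 20.05
tool_pos: [0.4341, 0.3576, 0.0393]
eef_rot: [0.934, 0.357, 0.0, -0.0]
contact_force: [0.6, 0.4, 0.6]
opening: 0.456
finger_force: 0.0
```

move_arm(motion=[[0, 0, 0, 0, 0, 0, 1], [0, 0, 0, 0, 0, 0, 1], [0, 0, 0, 0, 0, 0, 1], [0, 0, 0, 0, 0, 0, 1], [0, 0, 0, 0, 0, 0, 1]])

```text
clock: 20.68
tool_pos: [0.4338, 0.3576, 0.0391]
eef_rot: [0.934, 0.357, -0.0, -0.0]
contact_force: [0.2, 0.1, -1.3]
opening: 0.173
finger_force: 39.9
```

```bash
python3 - <<'E'
from h import *
plan((.572,.112,.18,28),(.572,.112,.135,28))
E
```

```text
t 20.7 p [0.4338 0.3576 0.0391] h 41.8 q7 -0.99 open 0.173 F [ 0.2  0.1 -1.3] tilt 0.03
   [ -61.   275.1 -141. ] [-0.   0.  13.8]
   [-60.9 275.1 -96. ] [-0.   0.  13.8]
```

move_arm(motion=[[0, 0, -50, 0, 0, 0, 1], [0, 0, -100, 0, 0, 0, 1], [-8, 50, -125, 0, 0, 0, 1], [-20, 100, -130, 0, 0, 4, 1], [-30, 150, -130, 0, 0, 8, 1]])

```text
clock: 21.3
tool_pos: [0.5125, 0.2248, 0.17]
eef_rot: [0.957, 0.29, 0.001, -0.0]
contact_force: [-0.2, -0.0, -1.7]
opening: 0.177
finger_force: 39.9
```

move_arm(motion=[[-7, 40, 0, 0, 0, 2, 1], [-14, 80, 0, 0, 0, 4, 1], [-14, 120, 0, 0, 0, 5, 1], [-14, 130, 0, 0, 0, 5, 1], [-14, 130, 0, 0, 0, 5, 1]])

```text
clock: 21.92
tool_pos: [0.5722, 0.1101, 0.169]
eef_rot: [0.969, 0.249, -0.0, -0.0]
contact_force: [0.2, 0.9, -2.3]
opening: 0.177
finger_force: 39.9
```

```bash
python3 - <<'E'
from h import *
plan((.5725,.1112,.135,28))
E
```

```text
t 21.9 p [0.5722 0.1101 0.169 ] h 28.8 q7 -0.84 open 0.177 F [ 0.2  0.9 -2.3] tilt 0.06
   [ 0.8 -0.8 34. ] [-0.   0.   0.8]
```

move_arm(motion=[[0.5, -0.8, 30, 0, 0, 0.8, 1], [0.5, -0.8, 40, 0, 0, 0.8, 1], [0.5, -0.8, 40, 0, 0, 0.8, 1], [0.5, -0.8, 48, 0, 0, 0.8, 1], [0.5, -0.8, 52, 0, 0, 0.8, 1]])

```text
clock: 22.55
tool_pos: [0.5727, 0.1112, 0.1173]
eef_rot: [0.97, 0.242, 0.0, -0.0]
contact_force: [-0.3, 0.3, -1.7]
opening: 0.179
finger_force: 39.9
```

```bash
python3 - <<'E'
from h import *
plan((.5725,.1112,.099,28))
print(r.get_state()['moment'])
E
```

```text
t 22.6 p [0.5727 0.1112 0.1173] h 28.0 q7 -0.8 open 0.179 F [-0.3  0.3 -1.7] tilt 0.03
   [-0.2 -0.1 18.3] [-0. -0.  0.]
[-0.02250566  0.10211854 -0.04402253]
```

Bore is on the shaft with no side force. Continue down gently.

move_arm(motion=[[0, 0, 3, 0, 0, 0, 1], [0, 0, 6, 0, 0, 0, 1], [0, 0, 9, 0, 0, 0, 1], [0, 0, 11, 0, 0, 0, 1], [0, 0, 11, 0, 0, 0, 1]])

```text
clock: 23.18
tool_pos: [0.5725, 0.111, 0.1061]
eef_rot: [0.97, 0.242, -0.0, -0.0]
contact_force: [-0.1, -0.0, -1.0]
opening: 0.177
finger_force: 39.9
```

```bash
python3 - <<'E'
from h import *
plan((.5725,.1112,.099,28))
print(r.get_state()['moment'])
E
```

```text
t 23.2 p [0.5725 0.111  0.1061] h 28.0 q7 -0.8 open 0.177 F [-0.1 -0.  -1. ] tilt 0.02
   [ 0.1 -0.2  7.1] [-0.  0.  0.]
[-0.09706438  0.15449896  0.01631493]
```

It has dropped past the key. Push it home, then release.

move_arm(motion=[[0, 0, 3, 0, 0, 0, 1], [0, 0, 6, 0, 0, 0, 1], [0, 0, 7.5, 0, 0, 0, 1], [0, 0, 7.5, 0, 0, 0, 1]])

```text
clock: 23.68
tool_pos: [0.5724, 0.1109, 0.0989]
eef_rot: [0.97, 0.242, -0.0, -0.0]
contact_force: [-1.2, -0.2, 0.5]
opening: 0.179
finger_force: 39.9
```

move_arm(motion=[[0, 0, 0, 0, 0, 0, 0], [0, 0, 0, 0, 0, 0, 0], [0, 0, 0, 0, 0, 0, 0], [0, 0, 0, 0, 0, 0, 0], [0, 0, 0, 0, 0, 0, 0]])

```text
clock: 24.3
tool_pos: [0.5726, 0.111, 0.0987]
eef_rot: [0.97, 0.242, 0.0, -0.0]
contact_force: [0.1, -0.4, 0.3]
opening: 0.722
finger_force: 0.0
```

move_arm(motion=[[0, 0, -30, 0, 0, 0, 0], [0, 0, -80, 0, 0, 0, 0], [0, 150, -90, 0, 0, 0, 0], [0, 150, -90, 0, 0, 0, 0], [0, 150, -90, 0, 0, 0, 0]])

```text
clock: 24.92
tool_pos: [0.6443, -0.0268, 0.1896]
eef_rot: [0.971, 0.24, 0.001, 0.002]
contact_force: [-0.8, 0.7, 0.1]
opening: 0.997
finger_force: 0.0
```

```bash
python3 - <<'E'
from h import *
t=snap('top');s=snap('side')
for X in(cloud(t),cloud(s)):
  print('A',bar(t,X,(.5725,.111),.115,.135)); print('B',bar(t,X,(.588,-.34),.055,.075)); print('C',bar(t,X,(.436,-.319),.055,.075))
plan((.588,-.3405,.17,2))
E
```

```text
A ((array([0., 0.]), array([0., 0.]), 0.0), np.int64(0), array([nan, nan, nan]))
B ((array([ 0.5891, -0.3419]), array([0.0599, 0.018 ]), 3.3), np.int64(139), array([ 0.5884, -0.3411,  0.0637]))
C ((array([ 0.4617, -0.3169]), array([0.0565, 0.0172]), 47.0), np.int64(128), array([ 0.4613, -0.3165,  0.064 ]))
A ((array([0.5712, 0.1115]), array([0.0585, 0.0201]), 26.1), np.int64(122), array([0.5698, 0.1146, 0.1224]))
B ((array([ 0.5878, -0.3398]), array([0.0591, 0.019 ]), 5.3), np.int64(64), array([ 0.5873, -0.3388,  0.0621]))
C ((array([ 0.4592, -0.3151]), array([0.0585, 0.0178]), 46.7), np.int64(56), array([ 0.4595, -0.3133,  0.0629]))
t 25.0 p [ 0.644  -0.0262  0.1892] h 27.7 q7 -0.7 open 1.003 F [-1.2  0.7 -0.2] tilt 0.21
   [-195.7  252.2   20.1] [ 0.2 -0.1 25.7]h.py:26: RuntimeWarning: Mean of empty slice.
  m=near(W,c,rad,z0,z1); return rect(W[m][:,:2]),m.sum(),W[m].mean(0).round(4)
  ret = um.true_divide(
```

move_arm(motion=[[-39, 50, 0, 0, 0, 5, 0], [-78, 100, 0, 0, 0, 10, 0], [-117, 151, 0, 0, 0, 15, 0], [-156, 201, 10, 0, 0, 20, 0], [-195.5, 252.5, 20, 0, 0, 24.2, 0]])

```text
clock: 25.65
tool_pos: [0.5908, -0.3272, 0.1695]
eef_rot: [0.999, 0.033, 0.0, -0.001]
contact_force: [0.5, -0.4, 0.3]
opening: 1.0
finger_force: 0.0
```

move_arm(motion=[[0, 0, 0, 0, 0, 0, 0], [0, 0, 0, 0, 0, 0, 0], [0, 0, 0, 0, 0, 0, 0]])

```text
clock: 26.02
tool_pos: [0.5919, -0.3247, 0.1698]
eef_rot: [0.999, 0.035, 0.0, -0.001]
contact_force: [0.1, -0.1, -0.2]
opening: 1.006
finger_force: 0.0
```

```bash
python3 - <<'E'
from h import *
plan((.5885,-.341,.039,3.5))
t=load('top')
X=cloud(load('side'));m=near(X,(.5725,.111),.03,.09,.2);print('A top z',np.percentile(X[m][:,2],[50,80,95]))
X=cloud(snap('top'))
print('A',bar(t,X,(.5725,.111),.115,.135));m=near(X,(.5725,.111),.03,.09,.2);print('A top z',np.percentile(X[m][:,2],[50,80,95]))
for i,c in enumerate([(.584,-.0075),(.5975,-.1265)]):
    P=X[near(X,c,.03,.08,.1)][:,:2]; print(rect(P))
E
```

```text
t 26.0 p [ 0.5919 -0.3247  0.1698] h 4.1 q7 -0.61 open 1.006 F [ 0.1 -0.1 -0.2] tilt 0.14
   [ -4.7  16.3 130.8] [-0.1 -0.   0.6]
A top z [0.10835323 0.12288832 0.12575723]
A ((array([0.5724, 0.1114]), array([0.0598, 0.0158]), 27.6), np.int64(130), array([0.5718, 0.111 , 0.1247]))
A top z [0.09620412 0.12475222 0.1274087 ]
(array([ 0.5855, -0.0078]), array([0.0167, 0.0165]), -1.8)
(array([ 0.601 , -0.1252]), array([0.0135, 0.0063]), 88.5)
```

move_arm(motion=[[-4.7, 16.3, 30, 0, 0, 0.6, 0], [-4.7, 16.3, 80, 0, 0, 0.6, 0], [-4.7, 16.3, 120, 0, 0, 0.6, 0], [-4.7, 16.3, 130.5, 0, 0, 0.6, 0], [-4.7, 16.3, 130.5, 0, 0, 0.6, 0]])

```text
clock: 26.7
tool_pos: [0.5875, -0.3441, 0.0398]
eef_rot: [1.0, 0.029, 0.0, 0.0]
contact_force: [-0.3, -1.0, 0.7]
opening: 1.0
finger_force: 0.0
```

move_arm(motion=[[0, 0, 0, 0, 0, 0, 1], [0, 0, 0, 0, 0, 0, 1], [0, 0, 0, 0, 0, 0, 1], [0, 0, 0, 0, 0, 0, 1], [0, 0, 0, 0, 0, 0, 1]])

```text
clock: 27.32
tool_pos: [0.5869, -0.3447, 0.0395]
eef_rot: [1.0, 0.028, 0.0, -0.0]
contact_force: [0.0, 1.0, 0.7]
opening: 0.456
finger_force: 0.0
```

move_arm(motion=[[0, 0, 0, 0, 0, 0, 1], [0, 0, 0, 0, 0, 0, 1], [0, 0, 0, 0, 0, 0, 1], [0, 0, 0, 0, 0, 0, 1], [0, 0, 0, 0, 0, 0, 1]])

```text
clock: 27.95
tool_pos: [0.5869, -0.3445, 0.0393]
eef_rot: [1.0, 0.028, -0.0, -0.0]
contact_force: [0.4, 0.4, -1.3]
opening: 0.178
finger_force: 40.0
```

```bash
python3 - <<'E'
from h import *
plan((.5978,-.1267,.17,-22))
E
```

```text
t 27.9 p [ 0.5869 -0.3445  0.0393] h 3.2 q7 -0.53 open 0.178 F [ 0.4  0.4 -1.3] tilt 0.02
   [  23.2 -216.9 -130.6] [-0.   0.  25.2]
```

move_arm(motion=[[0, 0, -50, 0, 0, 0, 1], [0, 0, -100, 0, 0, 0, 1], [5, -50, -125, 0, 0, 8, 1], [10, -100, -130, 0, 0, 16, 1], [15, -150, -130, 0, 0, 25, 1]])

```text
clock: 28.58
tool_pos: [0.5939, -0.1927, 0.1703]
eef_rot: [0.982, -0.191, 0.001, -0.0]
contact_force: [0.1, 0.9, -1.1]
opening: 0.175
finger_force: 40.0
```

```bash
python3 - <<'E'
from h import *
plan((.597,-.1263,.17,-22))
E
```

```text
t 28.6 p [ 0.5939 -0.1927  0.1703] h -22.1 q7 -1.09 open 0.175 F [ 0.1  0.9 -1.1] tilt 0.11
   [-22.  -62.7   0.3] [-0.  -0.1 -0.1]
```

move_arm(motion=[[-11, -31, 0, 0, 0, 0, 1], [-22, -62.7, 0, 0, 0, 0, 1], [-22, -62.7, 20, 0, 0, 0, 1], [-22, -62.7, 35, 0, 0, 0, 1], [-22, -62.7, 35, 0, 0, 0, 1]])

```text
clock: 29.2
tool_pos: [0.5953, -0.128, 0.1333]
eef_rot: [0.982, -0.189, -0.001, 0.0]
contact_force: [-0.2, -0.0, -0.7]
opening: 0.178
finger_force: 40.0
```

```bash
python3 - <<'E'
from h import *
plan((.597,-.1263,.117,-22))
s=snap('side')
X=cloud(s);p=r.get_state()['tool_pos'];print(bar(s,X,p[:2],p[2]+.012,p[2]+.03,.04))
E
```

```text
t 29.2 p [ 0.5953 -0.128   0.1333] h -21.8 q7 -1.13 open 0.178 F [-0.2 -0.  -0.7] tilt 0.14
   [ 1.  -2.2 16.3] [0.  0.1 0.2]
((array([ 0.5844, -0.1204]), array([0.0485, 0.0296]), 49.5), np.int64(88), array([ 0.5862, -0.1185,  0.1556]))
```

move_arm(motion=[[1, -2, 4, 0, 0, 0, 1], [1, -2, 8, 0, 0, 0, 1], [1, -2, 12, 0, 0, 0, 1], [1, -2, 15, 0, 0, 0, 1], [1, -2, 15, 0, 0, 0, 1]])

```text
clock: 29.88
tool_pos: [0.5972, -0.126, 0.1191]
eef_rot: [0.982, -0.189, -0.001, -0.0]
contact_force: [-0.4, 0.3, -1.0]
opening: 0.181
finger_force: 40.0
```

```bash
python3 - <<'E'
from h import *
plan((.597,-.1263,.099,-22))
print(r.get_state()['moment'])
E
```

```text
t 29.9 p [ 0.5972 -0.126   0.1191] h -21.8 q7 -1.12 open 0.181 F [-0.4  0.3 -1. ] tilt 0.09
   [-0.1  0.4 20.1] [-0.   0.1  0.2]
[ 0.13410842  0.50325475 -0.00877928]
```

move_arm(motion=[[0, 0, 3, 0, 0, 0, 1], [0, 0, 6, 0, 0, 0, 1], [0, 0, 9, 0, 0, 0, 1], [0, 0, 12, 0, 0, 0, 1], [0, 0, 12, 0, 0, 0, 1]])

```text
clock: 30.5
tool_pos: [0.5969, -0.126, 0.1068]
eef_rot: [0.982, -0.189, -0.001, -0.0]
contact_force: [-4.5, 0.8, -1.4]
opening: 0.178
finger_force: 40.0
```

```bash
python3 - <<'E'
from h import *
plan((.597,-.1263,.099,-22))
print(r.get_state()['moment'])
E
```

```text
t 30.5 p [ 0.5969 -0.126   0.1068] h -21.8 q7 -1.11 open 0.178 F [-4.5  0.8 -1.4] tilt 0.12
   [0.2 0.3 7.8] [0.  0.1 0.2]
[ 0.18331852  1.35868037 -0.07632728]
```

move_arm(motion=[[-0.7, 0, 3, 0, 0, 0, 1], [-0.7, 0, 6, 0, 0, 0, 1], [-0.7, 0, 8, 0, 0, 0, 1], [-0.7, 0, 8, 0, 0, 0, 1]])

```text
clock: 31.0
tool_pos: [0.5968, -0.1259, 0.0993]
eef_rot: [0.982, -0.189, -0.0, -0.0]
contact_force: [-5.6, 0.9, 1.1]
opening: 0.177
finger_force: 40.0
```

move_arm(motion=[[0, 0, 0, 0, 0, 0, 0], [0, 0, 0, 0, 0, 0, 0], [0, 0, 0, 0, 0, 0, 0], [0, 0, 0, 0, 0, 0, 0], [0, 0, 0, 0, 0, 0, 0]])

```text
clock: 31.62
tool_pos: [0.5974, -0.126, 0.0995]
eef_rot: [0.982, -0.189, 0.0, 0.0]
contact_force: [-0.1, 0.3, -0.0]
opening: 0.723
finger_force: 0.0
```

move_arm(motion=[[0, 0, -30, 0, 0, 0, 0], [0, 0, -80, 0, 0, 0, 0], [0, 60, -90, 0, 0, -8, 0], [0, 120, -90, 0, 0, -16, 0], [0, 150, -90, 0, 0, -24, 0]])

```text
clock: 32.25
tool_pos: [0.5396, -0.2694, 0.1903]
eef_rot: [1.0, 0.019, 0.0, 0.001]
contact_force: [0.2, 0.2, 0.8]
opening: 1.002
finger_force: 0.0
```

```bash
python3 - <<'E'
from h import *
t=snap('top');s=snap('side')
for X in(cloud(t),cloud(s)):
  for n,c in(('A',(.5725,.111)),('B',(.5975,-.1265))):
    m=near(X,c,.03,.09,.2)
    if m.any(): print(n,bar(t,X,c,.115,.145,.04),np.percentile(X[m][:,2],[50,80,95]).round(4))
  print('C',bar(t,X,(.461,-.317),.055,.075))
plan((.4605,-.3165,.17,46))
E
```

```text
A ((array([0.5723, 0.1114]), array([0.0608, 0.0159]), 27.6), np.int64(135), array([0.5717, 0.111 , 0.1246])) [0.0959 0.1249 0.128 ]
B ((array([ 0.5988, -0.1264]), array([0.0596, 0.0159]), -22.1), np.int64(133), array([ 0.5985, -0.1262,  0.1247])) [0.0965 0.125  0.1275]
C ((array([ 0.4475, -0.3317]), array([0.0158, 0.0154]), -43.7), np.int64(32), array([ 0.4471, -0.3319,  0.0646]))
A ((array([0.5711, 0.1119]), array([0.0582, 0.0206]), 27.2), np.int64(117), array([0.5699, 0.1146, 0.1228])) [0.1098 0.1234 0.1263]
B ((array([ 0.5966, -0.125 ]), array([0.0596, 0.0195]), -24.2), np.int64(81), array([ 0.5969, -0.1227,  0.1226])) [0.1084 0.1227 0.1261]
C ((array([ 0.4616, -0.3139]), array([0.0586, 0.0222]), 41.8), np.int64(60), array([ 0.4618, -0.3111,  0.0629]))
t 32.4 p [ 0.5392 -0.2704  0.1904] h 1.9 q7 -0.63 open 1.001 F [-0.5 -0.1  0.2] tilt 0.18
   [-80.1  43.5  20.6] [  0.2   0.1 -44.1]
```

move_arm(motion=[[-20, 11, 5, 0, 0, -10, 0], [-40, 22, 10, 0, 0, -20, 0], [-60, 33, 20, 0, 0, -30, 0], [-80, 43.5, 20, 0, 0, -40, 0], [-80, 43.5, 20, 0, 0, -44.5, 0]])

```text
clock: 32.98
tool_pos: [0.4622, -0.3118, 0.1694]
eef_rot: [0.918, 0.396, -0.0, -0.001]
contact_force: [0.4, 0.0, 0.4]
opening: 1.001
finger_force: 0.0
```

move_arm(motion=[[0, 0, 0, 0, 0, 0, 0], [0, 0, 0, 0, 0, 0, 0]])

```text
clock: 33.22
tool_pos: [0.4642, -0.3108, 0.1693]
eef_rot: [0.918, 0.396, 0.0, -0.0]
contact_force: [-0.6, 0.5, 0.4]
opening: 0.999
finger_force: 0.0
```

```bash
python3 - <<'E'
from h import *
plan((.4608,-.3165,.039,46.5))
E
```

```text
t 33.2 p [ 0.4642 -0.3108  0.1693] h 46.7 q7 0.08 open 0.999 F [-0.6  0.5  0.4] tilt 0.03
   [ -6.6   1.5 130.3] [-0.  -0.   0.2]
```

move_arm(motion=[[-6, 1, 40, 0, 0, 0, 0], [-6, 1, 90, 0, 0, 0, 0], [-6, 1, 125, 0, 0, 0, 0], [-6, 1, 130, 0, 0, 0, 0], [-6, 1, 130, 0, 0, 0, 0]])

```text
clock: 33.85
tool_pos: [0.4606, -0.3169, 0.04]
eef_rot: [0.918, 0.397, 0.0, 0.0]
contact_force: [-0.1, -0.5, 0.2]
opening: 1.001
finger_force: 0.0
```

move_arm(motion=[[0, 0, 0, 0, 0, 0, 1], [0, 0, 0, 0, 0, 0, 1], [0, 0, 0, 0, 0, 0, 1], [0, 0, 0, 0, 0, 0, 1], [0, 0, 0, 0, 0, 0, 1]])

```text
clock: 34.48
tool_pos: [0.46, -0.3168, 0.0395]
eef_rot: [0.918, 0.397, 0.0, -0.0]
contact_force: [0.5, -0.4, -0.5]
opening: 0.455
finger_force: 0.0
```

move_arm(motion=[[0, 0, 0, 0, 0, 0, 1], [0, 0, 0, 0, 0, 0, 1], [0, 0, 0, 0, 0, 0, 1], [0, 0, 0, 0, 0, 0, 1], [0, 0, 0, 0, 0, 0, 1]])

```text
clock: 35.1
tool_pos: [0.46, -0.3168, 0.0394]
eef_rot: [0.918, 0.397, -0.0, -0.0]
contact_force: [0.3, 0.4, 0.1]
opening: 0.175
finger_force: 40.0
```

```bash
python3 - <<'E'
from h import *
plan((.585,-.0078,.18,-22))
E
```

```text
t 35.1 p [ 0.46   -0.3168  0.0394] h 46.7 q7 0.16 open 0.175 F [0.3 0.4 0.1] tilt 0.01
   [ 310.7 -120.8 -140.6] [-0.   0.  68.7]
```

move_arm(motion=[[0, 0, -50, 0, 0, 0, 1], [0, 0, -100, 0, 0, 0, 1], [0, 0, -155, 0, 0, 0, 1], [50, -20, -155, 0, 0, 0, 1], [100, -40, -155, 0, 0, 0, 1]])

```text
clock: 35.72
tool_pos: [0.4998, -0.2158, 0.1953]
eef_rot: [0.918, 0.396, 0.001, 0.0]
contact_force: [1.0, -0.1, -1.9]
opening: 0.177
finger_force: 40.0
```

move_arm(motion=[[50, -20, 0, 0, 0, 10, 1], [100, -38, 0, 0, 0, 20, 1], [150, -58, 0, 0, 0, 30, 1], [200, -77, 0, 0, 0, 40, 1], [210, -81, 0, 0, 0, 50, 1]])

```text
clock: 36.35
tool_pos: [0.5852, -0.0021, 0.1934]
eef_rot: [1.0, -0.027, -0.001, -0.002]
contact_force: [-0.7, -1.1, -1.2]
opening: 0.178
finger_force: 40.0
```

move_arm(motion=[[0, 0, 0, 0, 0, 10, 1], [0, 0, 0, 0, 0, 18.5, 1], [0, 0, 0, 0, 0, 18.5, 1]])

```text
clock: 36.72
tool_pos: [0.5838, -0.0078, 0.1939]
eef_rot: [0.982, -0.188, -0.001, 0.0]
contact_force: [0.7, -0.2, -1.4]
opening: 0.174
finger_force: 40.0
```

```bash
python3 - <<'E'
from h import *
plan((.585,-.0078,.13,-21))
E
```

```text
t 36.7 p [ 0.5838 -0.0078  0.1939] h -21.7 q7 -1.32 open 0.174 F [ 0.7 -0.2 -1.4] tilt 0.08
   [ 1.2 -0.4 63.9] [ 0.   0.1 -0.7]
```

move_arm(motion=[[1, -0.4, 30, 0, 0, 0, 1], [1, -0.4, 60, 0, 0, 0, 1], [1, -0.4, 66, 0, 0, 0, 1], [1, -0.4, 70, 0, 0, 0, 1], [1, -0.4, 74, 0, 0, 0, 1]])

```text
clock: 37.35
tool_pos: [0.5862, -0.0084, 0.1213]
eef_rot: [0.982, -0.189, 0.001, -0.0]
contact_force: [-1.0, -0.0, -0.1]
opening: 0.175
finger_force: 40.0
```

```bash
python3 - <<'E'
from h import *
plan((.585,-.0076,.099,-21))
print(r.get_state()['moment'])
E
```

```text
t 37.4 p [ 0.5862 -0.0084  0.1213] h -21.7 q7 -1.24 open 0.175 F [-1.  -0.  -0.1] tilt 0.11
   [-1.5 -0.3 22.3] [-0.  -0.1 -0.7]
[ 0.07796503  0.23241228 -0.01978167]
```

move_arm(motion=[[-1, 0, 4, 0, 0, 0, 1], [-1, 0, 8, 0, 0, 0, 1], [-1, 0, 11, 0, 0, 0, 1], [-1, 0, 14, 0, 0, 0, 1], [-1, 0, 14, 0, 0, 0, 1]])

```text
clock: 37.98
tool_pos: [0.5845, -0.0079, 0.1062]
eef_rot: [0.982, -0.189, -0.0, 0.0]
contact_force: [0.4, 0.3, -2.0]
opening: 0.177
finger_force: 40.0
```

```bash
python3 - <<'E'
from h import *
plan((.585,-.0076,.099,-21))
print(r.get_state()['moment'])
E
```

```text
t 38.0 p [ 0.5845 -0.0079  0.1062] h -21.8 q7 -1.23 open 0.177 F [ 0.4  0.3 -2. ] tilt 0.01
   [ 0.4 -0.4  7.2] [ 0.   0.  -0.8]
[0.00757769 0.15197209 0.02491658]
```

Past the key as well. Seat it, release and retreat.

move_arm(motion=[[0, 0, 3, 0, 0, 0, 1], [0, 0, 6, 0, 0, 0, 1], [0, 0, 7.5, 0, 0, 0, 1], [0, 0, 7.5, 0, 0, 0, 1]])

```text
clock: 38.48
tool_pos: [0.5845, -0.0079, 0.0993]
eef_rot: [0.982, -0.189, 0.0, -0.0]
contact_force: [-2.1, 0.2, 2.3]
opening: 0.177
finger_force: 40.0
```

move_arm(motion=[[0, 0, 0, 0, 0, 0, 0], [0, 0, 0, 0, 0, 0, 0], [0, 0, 0, 0, 0, 0, 0], [0, 0, 0, 0, 0, 0, 0], [0, 0, 0, 0, 0, 0, 0]])

```text
clock: 39.1
tool_pos: [0.5846, -0.0078, 0.0989]
eef_rot: [0.982, -0.189, 0.0, -0.0]
contact_force: [0.4, 1.2, 0.4]
opening: 0.717
finger_force: 0.0
```

move_arm(motion=[[0, 0, -30, 0, 0, 0, 0], [0, 0, -80, 0, 0, 0, 0], [0, 0, -130, 0, 0, 0, 0], [-40, 60, -150, 0, 0, 0, 0], [-40, 120, -150, 0, 0, 0, 0]])

```text
clock: 39.72
tool_pos: [0.5056, -0.0969, 0.2497]
eef_rot: [0.982, -0.187, 0.001, -0.001]
contact_force: [-0.1, -0.6, 0.3]
opening: 0.999
finger_force: 0.0
```

move_arm(motion=[[0, 50, 0, 0, 0, 0, 0], [0, 100, 0, 0, 0, 0, 0], [0, 150, 0, 0, 0, 0, 0], [0, 150, 0, 0, 0, 0, 0], [0, 150, 0, 0, 0, 0, 0]])

```text
clock: 40.35
tool_pos: [0.4509, -0.2363, 0.2485]
eef_rot: [0.982, -0.189, -0.0, -0.001]
contact_force: [0.1, -0.1, 0.2]
opening: 1.0
finger_force: 0.0
```

```bash
python3 - <<'E'
from h import *
t=snap('top');s=snap('side');plan()
for X in(cloud(t),cloud(s)):
  for n,c in(('A',(.5725,.111)),('B',(.598,-.1265)),('C',(.585,-.0076))):
    m=near(X,c,.03,.09,.2)
    if m.any(): print(n,bar(t,X,c,.115,.145,.04),np.percentile(X[m][:,2],[80,95]).round(4))
  print('key',bar(t,X,(.588,.327),.074,.1))
save(t,'end.png',k=1.42)
E
```

```text
t 40.5 p [ 0.4515 -0.2353  0.2483] h -21.6 q7 -0.91 open 0.997 F [ 0.6 -0.5  0.3] tilt 0.07
A ((array([0.572 , 0.1112]), array([0.0578, 0.0158]), 27.6), np.int64(133), array([0.5721, 0.1112, 0.1247])) [0.1247 0.128 ]
B ((array([ 0.599 , -0.1265]), array([0.0603, 0.0159]), -21.9), np.int64(133), array([ 0.5982, -0.1261,  0.1247])) [0.1246 0.1279]
C ((array([ 0.5855, -0.0083]), array([0.0599, 0.016 ]), -22.2), np.int64(135), array([ 0.5848, -0.0084,  0.1243])) [0.1244 0.1279]
key ((array([0.5877, 0.3269]), array([0.0592, 0.0163]), 20.9), np.int64(137), array([0.5875, 0.3264, 0.0832]))
A ((array([0.5714, 0.1117]), array([0.0588, 0.0207]), 27.5), np.int64(120), array([0.5701, 0.1148, 0.1225])) [0.1233 0.1261]
B ((array([ 0.5987, -0.1252]), array([0.0622, 0.0179]), -23.0), np.int64(82), array([ 0.5965, -0.1225,  0.1226])) [0.123  0.1259]
C ((array([ 0.5839, -0.0075]), array([0.0605, 0.0199]), -24.8), np.int64(95), array([ 0.5828, -0.0041,  0.1225])) [0.1231 0.1262]
key ((array([0.5863, 0.328 ]), array([0.059 , 0.0189]), 20.4), np.int64(164), array([0.5847, 0.3301, 0.0818]))
```

View pics/end.png

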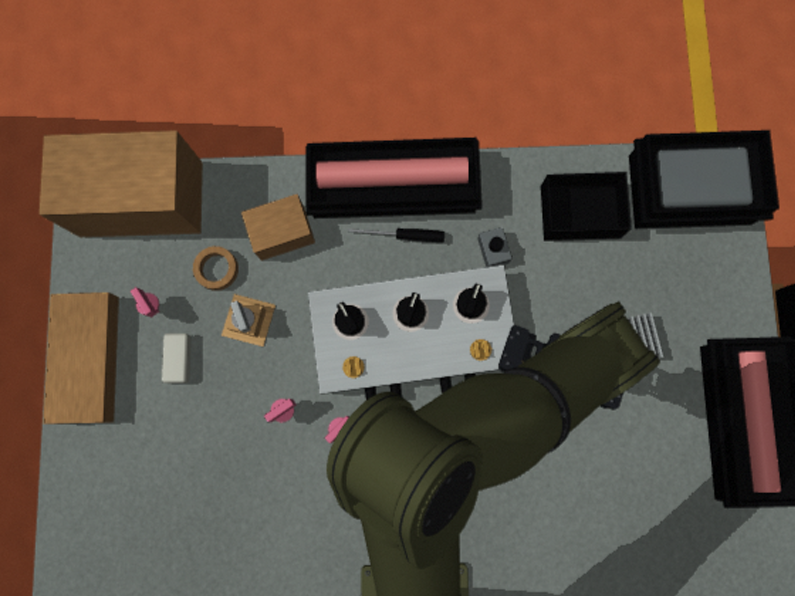

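The final view shows all three knobs home at (349,320), (411,311) and (472,302). Both locks have their slots along x, the key is in its stand at (240,318), and the arm is clear.

```bash
python3 -c "
from plant import finish_job
print(finish_job())"
```

```text
the job is handed in; nothing more can be done
None
```

I handed the job in at about 40 s: both locks are turned to their stops, all three knobs are home on their shafts and the key is back in its stand. The final camera images confirm this, but the hand-in gave no verdict.

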